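# Unload a filter-sleeve spindle with a keyed stop collar

### The job

Unlock the orange keyed stop collar on the filter stand by turning it until its keyway lets it past the pin, slide it off the spindle's free end and set it down upright in the white tray without dropping it. Then push both filter sleeves off the spindle end so that they rest in line on the stand's two unloading rails, clear of the spindle. Never force the collar against its pin, and leave the other things on the bench alone.

Things in the scene. Friction and masses are not known exactly. Their poses are not given: they have to be found in the camera images.
- stand: White filter stand, fixed. Origin on the bench under its post; x across the stand, z up. A level round steel spindle, 20 mm thick, runs along -y at x = 0, axis 130 mm above the bench, from the post (face at y = -16 mm, 50 mm wide, 144 mm tall) to its free end at y = -260 mm. Base plate 100 mm wide, 12 mm thick, y from +35 to -435 mm.
- spindle_tip (a point): Centre of the spindle's free end face, 130 mm above the bench; same axes as the stand.
- pin_root (a point): Point on the spindle's axis (stand y = -246 mm) whence a rigid locking pin, 8 mm thick, sticks 12 mm out of the spindle's underside. It does not hang straight down but is turned 8 to 37 degrees about the spindle towards the stand's +x, differently each time, not measured. A thin red line on the spindle's top, opposite the pin, leans as much towards -x. The point's axes are the stand's.
- rails (a point): Midway between the two parallel unloading rails, 89 mm above the bench, at stand y = -345 mm, level with their tops. They are 12 mm rods, 59 mm between centres, along y, from stand y = -266 mm to an upright stop plate at y = -420 mm whose top is 107 mm above the bench. A sleeve lying on them has its axis 118 mm above the bench, 2 mm lower than on the spindle.
- collar: Orange stop collar, a loose block 44 mm wide (x, flat sides to grip), 40 mm long along the spindle (y), 50 mm high (z -28 to +22 mm), about 160 g. Origin at the middle of its bore, a 24 mm square hole along y. It hangs upright on the spindle, 2 mm below the spindle's axis, 10 to 22 mm short of the pin, free to slide and turn. Set down upright, its origin is 28 mm above the surface.
- keyway (a point): Middle of the mouth of the collar's keyway, a slot 13 mm wide cut through the underside, from the bore, along the collar's whole length (28 mm below the collar's origin). The pin passes through it only while the collar is turned about the spindle by the pin's own angle, within about 6 degrees: top towards the robot (stand -x), underside towards +x. Same axes as the collar.
- sleeve_inner: White filter sleeve nearer the post, a thick tube 80 mm outside, 40 mm bore, 50 mm long, about 220 g. Origin at its middle, y along its bore. Hangs loosely on the spindle, its axis 10 mm below the spindle's, with 37 to 49 mm of bare spindle between post and sleeve. It may turn about its own axis. Its bore passes over the locking pin.
- sleeve_outer: Blue filter sleeve, same size as the white one, hanging next on the spindle towards the free end, between the white sleeve and the collar. It may turn about its own axis.
- tray: White open tray for the collar, 150 x 150 mm outside, 28 mm high, walls and floor 4 mm thick, fixed to the bench. Origin at the centre of its underside on the bench.
- media: Clear media bottle with an orange cap, about 72 mm across, 150 mm high. Bystander: leave it alone. Origin at its underside's centre.
- rack: White rack of blue-capped tubes, 60 x 120 mm, 80 mm high. Bystander: leave it alone. Origin at its underside's centre.
- tipbox: Blue tip box with a clear lid, 80 x 120 mm, 68 mm high. Bystander: leave it alone. Origin at its underside's centre.
- spare: Green spare sleeve standing on its end, 80 mm across, 50 mm high. Bystander: leave it alone. Origin at its underside's centre.
- beaker: Glass beaker, 76 mm across, 100 mm high. Bystander: leave it alone. Origin at its underside's centre.
- jar: Amber jar with a red cap, 60 mm across, 75 mm high. Bystander: leave it alone. Origin at its underside's centre.
- screwdriver: Screwdriver lying on the bench, 180 mm long. Bystander: leave it alone. Origin at its underside's centre.
Things that resemble listed ones, but are neither listed nor needed, are in the scene too. There is more than one size of the collar; the job needs the smallest.

How it is judged:
By the outcome, as a careful person would: the job done as asked, in the order asked, and still so for the second after the job is handed in, with the robot touching nothing.
It also fails if it takes over 72 s, if anything falls off the work surface, if the arm or the gripper's body presses on something with over 40 N, if the wrist force passes 120 N, or if a joint passes its speed limit or range.

### The arm

A 6-joint arm with a two-finger parallel gripper is mounted at the origin on the work surface. World frame = base frame: x ahead of the robot, y to its left, z up, the work surface at z = 0. Lengths are in mm, angles in rad, forces in N, time in s.
With the tool pointing down it reaches from about 275 to 1000 mm from the base axis. Payload 8.4 kg.
Tool frame: the origin (TCP) lies at the very end of the fingers, on their centre line; the grasp point (between the pads) lies behind it (r.grip_point_offset is the x of the grasp point in the tool frame, in mm); x points along the fingers, z is the direction in which the jaws open and shut, and the axes are right-handed (so a half turn about x gives the same grasp; the last joint's range is limited). The gripper opens to 85 mm and grips with 20 to 120 N. Pads are 22 mm wide; open, the fingers measure 114 mm over their backs; the gripper's body (76 mm by 85 mm) begins 54 mm behind the grasp point. The pads swing forward as they close: fully open they stand 13 mm farther back than shut.
Start: joints at [-1.282, 0.353, 1.633, -0, 1.155, -0.002], TCP at [179.198, -598.762, 231.281] pointing down, gripper open.
Joint ranges: [-2.63, 2.63], [-0.92, 2.1], [0.06, 2.66], [-1.3, 4.44], [0, 2.69], [-3.02, 3.02]. Speed limits (rad/s): [2.22, 2.22, 2.79, 3.14, 3.14, 3.14].

### API

Orientations are given as [roll, pitch, yaw] about the fixed x, y, z axes, in that order (R = Rz(yaw) Ry(pitch) Rx(roll)).
In Python, from rig import r, vision, order gives the robot as it stands. The module is installed in compiled form; this text tells all that it offers.
- The arm moves only by the tool step_arm, never from a script. Its argument "rows" is a list of rows, each a list of 7 numbers: the shift along the world's x, y, z in mm, then the turn, a rotation vector about the world's x, y, z in rad, then the finger opening in mm, from 0 to 85.4. A call has exactly 8 rows; each row is the pose to reach, as a shift and turn from the pose measured when the call began; what a row does not reach only later rows make up. A row lasts 1/8 s, in which the tool goes at most 62.5 mm and 10.7 degrees, less where a joint would pass 70% of its speed; a pose out of reach is approached as far as the arm can. A call with a gripper value outside its range is refused whole. The fingers move at their own pace and stop on an object; "force" is the grip in N (left out, the last holds). Time passes only in rows, so rows that repeat a pose let the fingers close, or fill a call up. It gives the time, the measured TCP pose, the force and the opening at its end, in the units of the state.
- r.sense(): the state, without advancing time (a new reading comes with each control period).
- vision.grab_frame(name): name is "side" or "top"; returns (picture, depth): 384x512x3 uint8, red, green, blue; 384x512 float32, mm along the optical axis (not along the pixel's ray), 0 where there is no reading.
- vision.camera_info(name): a dict with "K" (3x3 intrinsics, pixels), "origin" and "attitude" of the camera in the world. Camera axes: x right, y down, z forward; pixel columns grow to the right and rows downward; lengths in mm; the calibration is good to about 2 mm. A picture is of the moment at which its call begins. camera_info takes no time and is no camera call.
- order.sign_off(): hands the job in, once; it reports no verdict.
The state is a dict: "clock": time; "qpos": joint angles; "qvel": joint speeds; "joint_efforts": joint torques, N m; "eef_pos": TCP position; "tcp_rot": TCP orientation; "contact_force": force on the tool from outside, world axes, zero at the start; "wrist_torque": the same for the moment, N m; "opening": opening from 0.0 (shut) to 1.0 (fully open).
Only numpy, scipy, OpenCV 4.12 (cv2) and the standard library are available. Lean on these libraries where they do the work, as an engineer would, in place of code of your own. Each camera call takes 0.05 s, during which the arm holds its last target.

## Working session

There is one attempt and no reset: what is moved stays moved. The work goes in short steps, Python scripts to look and compute and a tool call to move; the robot and the scene stay as the last step left them, time stands still between calls to the robot, and variables do not carry over. Pictures are saved under pics/ and viewed, and the job is handed in when it is done.

Besides the shell and the picture viewer there is one more tool, called after ">>>" by a JSON object that holds its "api" and its "payload", one argument or row to a line. step_arm: Moves the arm, as the interface text tells. Its arguments: {"type":"object","properties":{"rows":{"type":"array"},"force":{"type":"number"}},"required":["rows"]}

```bash
mkdir -p pics; ls
python3 - <<'E'
from rig import r, vision, order
import cv2, numpy as np
print(r.sense(), r.grip_point_offset)
for n in ("side","top"):
    p,d=vision.grab_frame(n)
    np.savez(f"pics/{n}0.npz",p=p,d=d)
    cv2.imwrite(f"pics/{n}0.png",cv2.resize(p[:,:,::-1],(800,600),interpolation=cv2.INTER_CUBIC))
    print(n,vision.camera_info(n))
E
```

```text
pics
{'clock': 0.0, 'qpos': array([-1.28243649e+00,  3.53698310e-01,  1.63416239e+00, -1.82763581e-05,
        1.15519371e+00, -2.43180661e-03]), 'qvel': array([ 0.00058227, -0.00083889,  0.00092876,  0.00073087, -0.00052937,
       -0.00020006]), 'joint_efforts': array([-5.12947952e-05, -6.05254269e+01, -3.42056787e+01,  1.66994428e-04,
        9.39206657e-03,  4.90686693e-05]), 'eef_pos': array([ 179.02916296, -598.29440976,  230.51826684]), 'tcp_rot': array([-3.13259369,  1.56933447,  1.87059432]), 'contact_force': array([0.34767278, 0.04227357, 0.8823052 ]), 'wrist_torque': array([-0.03570775,  0.02139581, -0.01867956]), 'opening': 1.0025014345367782} -18.700000000000003
side {'K': array([[377.25954692,   0.        , 258.0333964 ],
       [  0.        , 377.25954692, 193.84465515],
       [  0.        ,   0.        ,   1.        ]]), 'origin': array([226.9375553 , 725.51271837, 875.51229903]), 'attitude': array([-2.32935683, -0.01963104, -2.68302218])}
top {'K': array([[424.11849937,   0.        , 258.07537947],
       [  0.        , 424.11849937, 192.55877962],
       [  0.        ,   0.        ,   1.        ]]), 'origin': array([ 442.9236813 ,   26.33016066, 1152.43817853]), 'attitude': array([-3.03329363, -0.03386203, -1.55362506])}
```

View pics/side0.png

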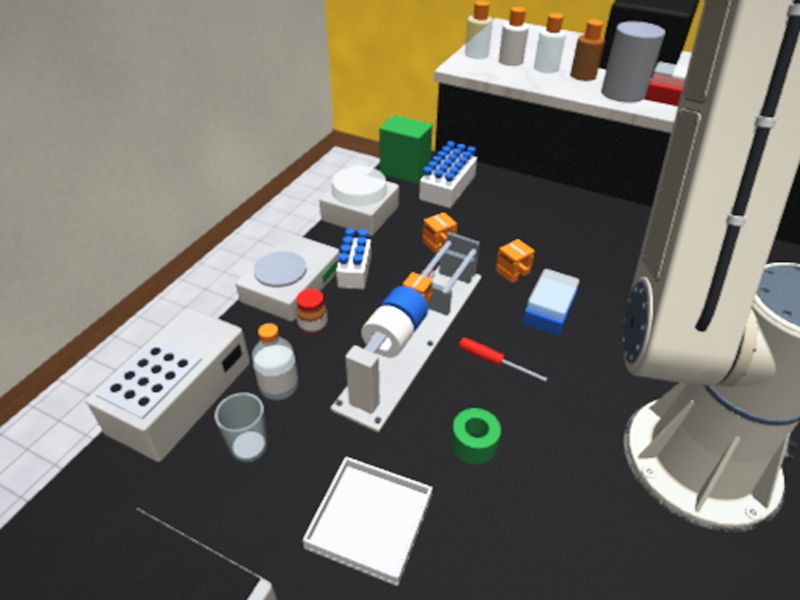

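View pics/top0.png

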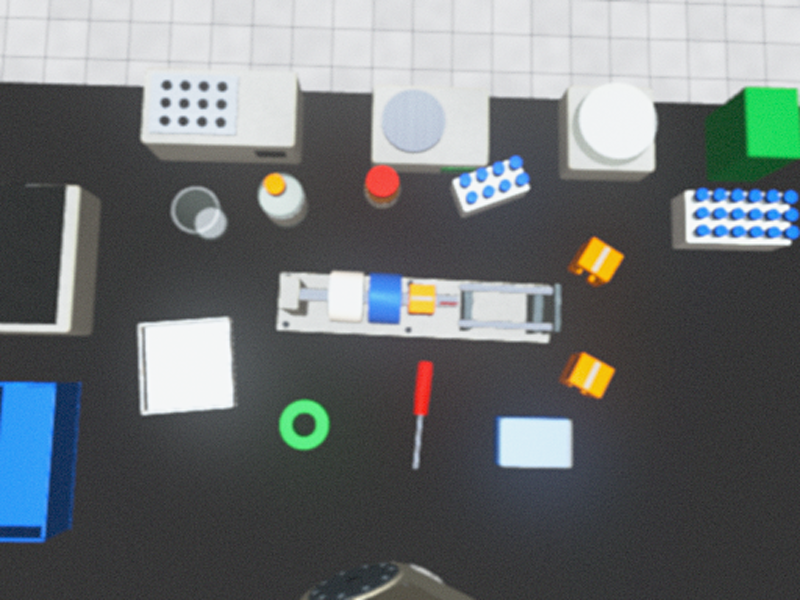

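Side: the stand runs from the post (362,380) to the stop plate (462,260), tray at (368,520). Top: the spindle runs along row ~297, with the post at x≈290, collar at (422,299) and red line at about (448,300). I'll enlarge the crops next.

```bash
cat > h.py <<'E'
import numpy as np, cv2
from scipy.spatial.transform import Rotation as R
from rig import r, vision, order
def cam(n):
    i=vision.camera_info(n); return i["K"],i["origin"],R.from_euler('xyz',i["attitude"]).as_matrix()
def bp(n,u,v,d):   # depth -> world
    K,o,A=cam(n); c=np.array([(u-K[0,2])/K[0,0]*d,(v-K[1,2])/K[1,1]*d,d]); return o+A@c
def atz(n,u,v,z):
    K,o,A=cam(n); c=A@np.array([(u-K[0,2])/K[0,0],(v-K[1,2])/K[1,1],1]); return o+c*(z-o[2])/c[2]
def proj(n,p):
    K,o,A=cam(n); c=A.T@(np.asarray(p)-o); return K[0,0]*c[0]/c[2]+K[0,2],K[1,1]*c[1]/c[2]+K[1,2]
def cloud(n,d):
    K,o,A=cam(n); v,u=np.mgrid[:d.shape[0],:d.shape[1]]
    c=np.stack([(u-K[0,2])/K[0,0]*d,(v-K[1,2])/K[1,1]*d,d],-1); return c@A.T+o
def crop(img,u0,v0,u1,v1,s,name):
    c=cv2.resize(img[v0:v1,u0:u1,::-1],None,fx=s,fy=s,interpolation=cv2.INTER_CUBIC); cv2.imwrite(name,c)
E
python3 - <<'E'
from h import *
t=np.load("pics/top0.npz"); s=np.load("pics/side0.npz")
crop(t['p'],172,165,364,225,4,"pics/c1.png")
crop(s['p'],205,140,315,275,5 if 0 else 4,"pics/c2.png")
X=cloud("top",t['d']); print("bench",np.median(X[300:310,350:400,2]),X[250,340])
Y=cloud("side",s['d']); print("bench side",np.median(Y[280:290,330:350,2]))
p=t['p'].astype(int)
# blue sleeve / orange
for nm,m in (("blue",(p[:,:,2]>120)&(p[:,:,0]<80)),("orange",(p[:,:,0]>180)&(p[:,:,2]<80)&(p[:,:,1]>80)),("red",(p[:,:,0]>120)&(p[:,:,1]<80)&(p[:,:,2]<90))):
    n,l,st,c=cv2.connectedComponentsWithStats(m.astype(np.uint8))
    for i in range(1,n):
        if st[i,4]>15:
            w=X[l==i]; print(nm,st[i],c[i].round(1),w.min(0).round(),w.max(0).round(),np.median(w,0).round(1))
E
```

```text
bench -0.2742302794445095 [ 416.95548363 -234.63865919    4.066827  ]
bench side 1.0585828459201707
blue [326  99   9   9  53] [330.2 102.5] [ 789. -220.   -3.] [ 840. -185.   83.] [ 802.8 -195.6   77.8]
blue [316 103   6   9  31] [318.3 106.5] [ 777. -178.   -5.] [ 827. -156.   85.] [ 790.9 -163.3   79. ]
blue [331 110   9   9  43] [334.7 113.9] [ 762. -234.   -3.] [ 808. -195.   85.] [ 771.4 -205.3   80.6]
blue [445 120   9   9  55] [448.5 123.5] [ 740. -559.   -2.] [ 787. -493.   93.] [ 749.9 -501.9   88.3]
blue [455 120  10   9  56] [459.8 123.8] [ 741. -589.   -3.] [ 788. -524.   92.] [ 750.4 -532.3   88.3]
blue [467 120   9   9  55] [471.  124.2] [ 740. -622.   -7.] [ 789. -555.   93.] [ 751.3 -563.1   87.9]
blue [479 121   8   9  55] [482.3 124.6] [ 740. -654.   -5.] [ 788. -582.   94.] [ 749.3 -591.2   89.5]
blue [490 121   9   9  57] [493.6 124.7] [ 443. -688.   -5.] [ 789.   26. 1152.] [ 750.  -621.7   87.7]
blue [500 121  11  10  76] [505.6 125.6] [ 738. -724.   -4.] [ 790. -643.   95.] [ 750.6 -654.3   88.7]
blue [445 133   8   7  37] [448.5 136.2] [ 710. -510.   80.] [ 7
[... 1782 characters left out ...]
ange [262 193  15   8 110] [269.  196.7] [536. -49. 132.] [552. -15. 154.] [542.8 -31.8 149.2]
orange [363 226  30  29 420] [377.7 240.1] [ 410. -368.   -3.] [ 484.   26. 1152.] [ 445.1 -318.7   66.9]
red [233 107  23  20 325] [244.2 116.1] [443.   2.  -4.] [ 805.   63. 1152.] [761.   31.8  74.5]
red [364 161   9  14  30] [367.6 167.9] [ 625. -317.    6.] [ 662. -299.   45.] [ 636.6 -304.2   26.7]
red [378 178   8   5  17] [381.5 180.6] [ 603. -349.    6.] [ 610. -338.   46.] [ 605.9 -343.2   30.2]
red [359 227  10  19  42] [363.1 235.4] [ 431. -305.    8.] [ 480. -282.   37.] [ 458.2 -292.9   19.6]
red [265 231  12  35 345] [270.4 247.6] [374. -61.  -4.] [465. -32.  30.] [419.8 -44.3  22.8]
```

View pics/c1.png

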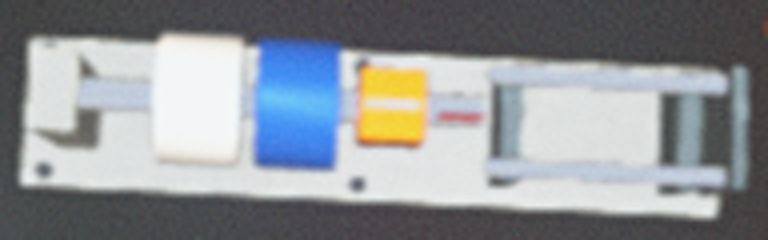

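View pics/c2.png

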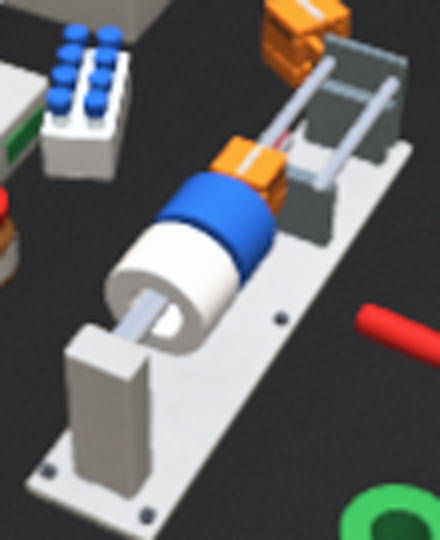

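Top crop c1: base corners at about (28,38), (20,185) and (718,216), rails at rows 76–84 and 168–178, and a red line from (438,120) to (483,114) below the spindle centreline. Next is the fit of the stand pose and the pin angle, using averaged frames.

Run:
```python
from h import *
from scipy.optimize import least_squares
P=np.mean([vision.grab_frame("top")[0].astype(float) for _ in range(5)],0); np.save("pics/topavg.npy",P)
S=np.mean([vision.grab_frame("side")[0].astype(float) for _ in range(5)],0); np.save("pics/sideavg.npy",S)
Rt=R.from_rotvec
obs=[((50,35,12),(28,38)),((-50,35,12),(20,185)),((-50,-435,12),(718,216))]
def model(q,p): c,s=np.cos(q[2]),np.sin(q[2]); return np.array([q[0]+c*p[0]-s*p[1],q[1]+s*p[0]+c*p[1],p[2]])
def res(q):
    e=[]
    for p,o in obs: e+=list(np.array(proj("top",model(q,p)))-(172+(o[0]+.5)/4-.5,165+(o[1]+.5)/4-.5))
    return e
f=least_squares(res,[560,70,0]); print(f.x,np.degrees(f.x[2]),np.round(f.fun,2))
q=f.x
for p in [(0,-260,130),(29.5,-266,89),(29.5,-420,89),(-29.5,-266,89),(-29.5,-420,89),(0,-16,140),(25,-16,144),(-25,-16,144)]:
    u,v=proj("top",model(q,p)); print(p,((u+.5-172)*4-.5).round(1),((v+.5-165)*4-.5).round(1), model(q,p).round(1))
X=P.astype(np.uint8)
cv2.imwrite("pics/c3.png",cv2.resize(X[178:205,255:305,::-1],None,fx=16,fy=16,interpolation=cv2.INTER_CUBIC))
X=np.clip(S,0,255).astype(np.uint8)
cv2.imwrite("pics/c4.png",cv2.resize(X[150:200,250:300,::-1],None,fx=12,fy=12,interpolation=cv2.INTER_CUBIC))
```

```text
[ 5.62575711e+02  1.70893071e+02 -2.42350355e-02] -1.3885652476635493 [ 0.29 -0.05 -0.02  0.13 -0.27 -0.07]
(0, -260, 130) 481.6 112.0 [556.3 -89.  130. ]
(29.5, -266, 89) 485.2 73.2 [585.6 -95.7  89. ]
(29.5, -420, 89) 726.1 84.2 [ 581.9 -249.7   89. ]
(-29.5, -266, 89) 482.2 165.9 [526.6 -94.3  89. ]
(-29.5, -420, 89) 724.5 176.6 [ 522.9 -248.3   89. ]
(0, -16, 140) 77.1 91.9 [562.2 154.9 140. ]
(25, -16, 144) 78.8 49.6 [587.2 154.3 144. ]
(-25, -16, 144) 73.8 132.9 [537.2 155.5 144. ]
```

View pics/c3.png

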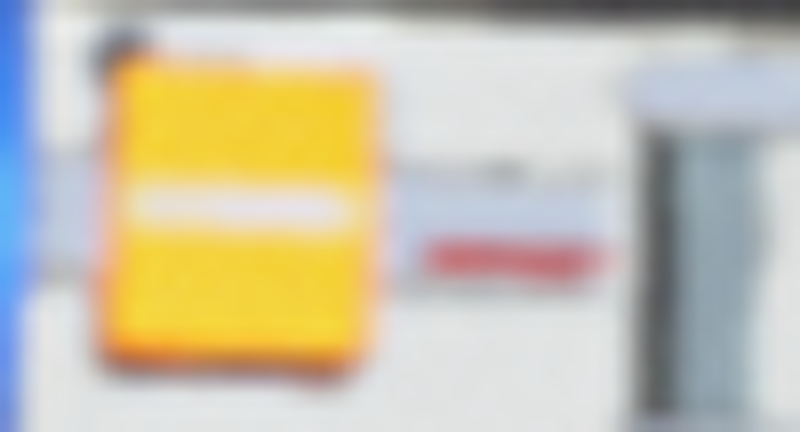

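View pics/c4.png

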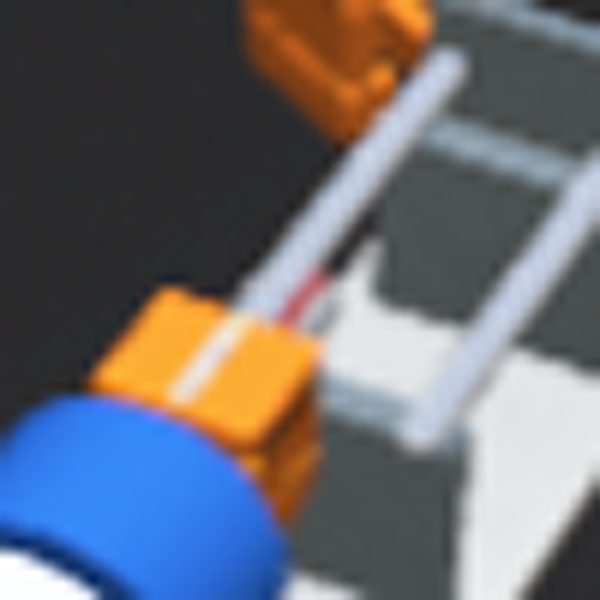

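Run:
```python
from h import *
P=np.load("pics/topavg.npy")
for a,b in ((198,206),(233,236),(280,283),(283,286),(286,289),(289,292)):
    print(a,b); print(np.c_[np.arange(180,202),P[180:202,a:b].mean(1)].round(0).astype(int).T)
red=P[:,:,0]-(P[:,:,1]+P[:,:,2])/2
w=np.clip(red[190:200,276:300]-8,0,None); print(w.astype(int))
```

```text
198 206
[[180 181 182 183 184 185 186 187 188 189 190 191 192 193 194 195 196 197
  198 199 200 201]
 [220 220 221 216 198 194 194 193 192 193 194 190 189 212 221 221 221 221
  221 221 222 222]
 [223 223 223 218 202 200 204 204 203 205 205 197 193 215 224 224 224 223
  224 224 224 224]
 [222 223 223 218 203 208 217 219 218 220 219 208 196 214 223 224 223 223
  224 224 224 224]]
233 236
[[180 181 182 183 184 185 186 187 188 189 190 191 192 193 194 195 196 197
  198 199 200 201]
 [212 211 210 210 207 198 185 181 179 178 177 179 178 176 181 198 205 205
  202 194 189 189]
 [214 215 215 216 212 203 192 193 194 193 193 196 193 186 189 206 212 212
  209 202 197 197]
 [215 217 218 219 217 211 208 217 221 221 222 224 221 212 211 222 225 225
  223 218 215 213]]
280 283
[[180 181 182 183 184 185 186 187 188 189 190 191 192 193 194 195 196 197
  198 199 200 201]
 [224 227 225 225 223 224 224 217 197 192 194 192 192 192 191 187 195 217
  225 225 225 225]
 [226 229 228 227 226 227 226 219 201 198 204 204 195 170 164 179 198 220
  228 228 227 227]
 [225 230 229 228 227 228 227 221 205 212 220 221 2
[... 1496 characters left out ...]
80  44   0   0   2  34  46  48  41  37  34  31  30  27  21  10   0
    0   0   0   0   0   0]
 [102  87  47   1   0  11  47  63  61  59  56  60  63  63  59  44  24   8
    0   0   0   0   0   0]
 [102  87  52   9   0   0   8  12  12   9  11  17  26  29  27  13   2   0
    0   0   0   0   0   0]
 [101  84  50   9   0   0   0   0   0   0   0   0   0   0   0   0   0   0
    0   0   0   0   0   0]
 [100  79  39   0   0   0   0   0   0   0   0   0   0   0   0   0   0   0
    0   0   0   0   0   0]
 [100  79  35   0   0   0   0   0   0   0   0   0   0   0   0   0   0   0
    0   0   0   0   0   0]
 [103  75  28   0   0   0   0   0   0   0   0   0   0   0   0   0   0   0
    0   0   0   0   0   0]]
```

Run:
```python
from h import *
S=np.load("pics/sideavg.npy")
q=[562.58,170.89,-.024235]
def M(p): c,s=np.cos(q[2]),np.sin(q[2]); return np.array([q[0]+c*p[0]-s*p[1],q[1]+s*p[0]+c*p[1],p[2]])
X=np.clip(S,0,255).astype(np.uint8); s=24;u0,v0=262,160
im=cv2.resize(X[v0:v0+25,u0:u0+33,::-1],None,fx=s,fy=s,interpolation=cv2.INTER_CUBIC)
def pt(p):
    u,v=proj("side",M(p)); return int((u+.5-u0)*s),int((v+.5-v0)*s)
for th,c in ((15,(255,0,0)),(30,(0,200,0)),(45,(0,0,0))):
    t=np.radians(th)
    cv2.line(im,pt((-10*np.sin(t),-236,130+10*np.cos(t))),pt((-10*np.sin(t),-260,130+10*np.cos(t))),c,1)
for a in np.arange(0,360,10):
    t=np.radians(a); cv2.circle(im,pt((10*np.sin(t),-260,130+10*np.cos(t))),2,(255,0,255),-1)
for sx in (-1,1):
  for a in np.arange(0,360,20):
    t=np.radians(a); cv2.circle(im,pt((sx*29.5+6*np.sin(t),-266,83+6*np.cos(t))),2,(0,255,255),-1)
cv2.imwrite("pics/c5.png",im)
red=S[:,:,0]-(S[:,:,1]+S[:,:,2])/2
print(red[170:180,270:282].astype(int))
```

```text
[[  0   0   2 -11 -20 -21 -15  -5  -1   2  -1  -4]
 [  0   0 -11 -19 -20 -16  -7   0   0  -1  -3  -5]
 [  0  -9 -13 -16 -19   1  29  15   0  -2  -4  -5]
 [ -7 -11 -14 -18 -10  38  78  30  -3  -4  -5  -5]
 [ -7 -14 -18 -14  28  79  43   7  -4  -3  -5  -5]
 [-15 -17 -19  10  83  50   3  -3  -4  -3  -3  -5]
 [ 31  39  17  60  77  19  -3  -3  -4  -3  -4  -3]
 [ 76 110 101 126  87  21  -1  -3  -2  -3  -3  -2]
 [119 137 136 137 120 102  66   8  -3  -3  -3  -3]
 [136 138 137 136 136 138  82   6  -3  -3  -3  -3]]
```

View pics/c5.png

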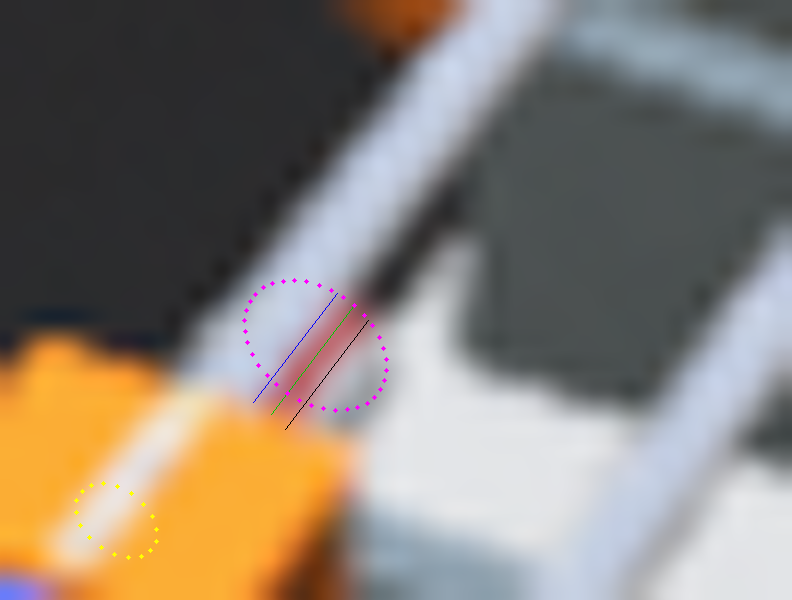

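Both views agree on a pin angle of about 31°: the red centroid sits about 1.75 px below the spindle centre in the top view, and the side overlay falls between the 30° and 45° lines. Next I need the tray centre and the tool's current jaw direction.

Run:
```python
from h import *
st=r.sense(); A=R.from_euler('xyz',st['tcp_rot']).as_matrix(); print(A.round(3),st['clock'])
t=np.load("pics/top0.npz"); X=cloud("top",t['d']); p=t['p'].astype(int)
m=((p.min(2)>170)).astype(np.uint8); m[:, :80]=0; m[:195]=0; m[270:]=0; m[:,160:]=0
n,l,s,c=cv2.connectedComponentsWithStats(m); i=1+np.argmax(s[1:,4]); print(s[i],c[i])
rc=cv2.minAreaRect(np.argwhere(l==i)[:,::-1].astype(np.float32)); print(rc)
for z in (4,28): print([atz("top",*b,z).round(0)[:2] for b in cv2.boxPoints(rc)])
for zc in (jz:=[np.array([1,0,0])]): pass
crop(t['p'],80,195,160,270,7,"pics/c6.png")
# needed rotation to align jaw with stand x, closest sign
q=-.024235
for sgn in (1,-1):
    x=np.array([0,0,-1.]); z=sgn*np.array([np.cos(q),np.sin(q),0]); y=np.cross(z,x)
    print(sgn,(R.from_matrix(np.c_[x,y,z])*R.from_matrix(A).inv()).as_rotvec())
```

```text
[[ 0.     0.958  0.287]
 [ 0.     0.287 -0.958]
 [-1.     0.    -0.   ]] 0.6
[  88  203   62   62 3347] [118.96982372 233.6555124 ]
((118.27413940429688, 233.66033935546875), (58.898189544677734, 59.896461486816406), 86.633544921875)
[array([523., 448.]), array([535., 290.]), array([379., 274.]), array([367., 430.])]
[array([521., 440.]), array([533., 284.]), array([380., 269.]), array([369., 422.])]
1 [-5.82967306e-05 -4.41831929e-06  1.25577418e+00]
-1 [-4.81628734e-06  6.35476495e-05 -1.88581847e+00]
```

View pics/c6.png

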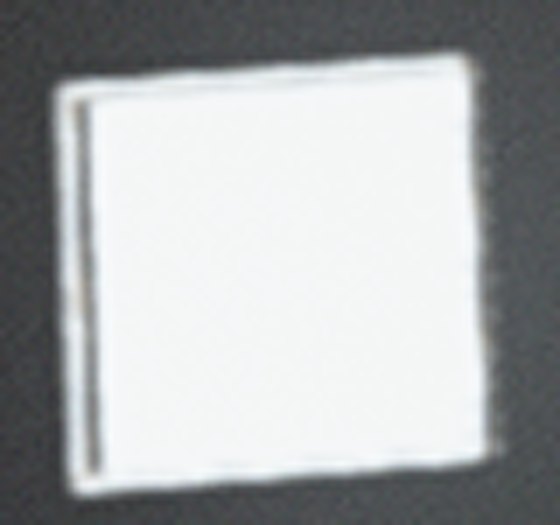

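c6: the tray's rim runs from (60,85) to (485,465), which puts its centre at about (451,354) with a slight yaw. Moving over the collar.

>>> {"api": "step_arm", "payload": {
  "rows": [
    [31,47,2,0,0,0.105,70],
    [63,94,4,0,0,0.21,70],
    [94,141,6,0,0,0.315,70],
    [126,188,8,0,0,0.42,70],
    [158,235,10,0,0,0.525,70],
    [189,282,12,0,0,0.63,70],
    [220,330,14,0,0,0.735,70],
    [252,377,16,0,0,0.84,70]
  ],
  "force": 30
}}

```text
clock: 1.6
eef_pos: [432.0, -220.2, 247.7]
tcp_rot: [-0.055, 1.57, -0.492]
contact_force: [1.0, -1.0, 0.2]
opening: 0.821
```

>>> {"api": "step_arm", "payload": {
  "rows": [
    [31,47,-5,0,0,0.105,70],
    [63,94,-10,0,0,0.21,70],
    [94,141,-15,0,0,0.315,70],
    [125,187,-20,0,0,0.42,70],
    [125,187,-40,0,0,0.42,70],
    [125,187,-50,0,0,0.42,70],
    [125,187,-50,0,0,0.42,70],
    [125,187,-50,0,0,0.42,70]
  ]
}}

```text
clock: 2.6
eef_pos: [557.2, -33.8, 198.4]
tcp_rot: [-0.08, 1.569, -0.098]
contact_force: [0.1, -0.5, 0.3]
opening: 0.82
```

```bash
cat >> h.py <<'E'
def align(th=0):
    st=r.sense(); A=R.from_euler('xyz',st['tcp_rot']); q=-.024235
    x=np.array([0,0,-1.]); z=np.array([np.cos(q),np.sin(q),0]); y=np.cross(z,x)
    T=R.from_rotvec(-np.radians(th)*np.array([-np.sin(q),np.cos(q),0]))*R.from_matrix(np.c_[x,y,z])
    p=st['eef_pos']; sx=562.58+(p[1]-170.89)*.02424
    print('clock',st['clock'],'tcp',p.round(1),'spindle x here',round(sx,1),'rotvec needed',(T*A.inv()).as_rotvec().round(4),'F',st['contact_force'].round(1),'T',st['wrist_torque'].round(2),'open',round(st['opening']*85.4,1),'stand y',round((p[1]-170.89)/.9997+ (p[0]-sx)*.0242,1))
E
python3 - <<'E'
from h import *
align()
p,d=vision.grab_frame("top"); crop(p,200,150,330,240,6,"pics/d1.png")
p,d=vision.grab_frame("side"); crop(p,200,90,330,200,6,"pics/d2.png")
E
```

```text
clock 2.6 tcp [557.2 -33.8 198.4] spindle x here 557.6 rotvec needed [ 0.0002  0.0017 -0.0064] F [ 0.1 -0.5  0.3] T [-0.04  0.   -0.  ] open 70.0 stand y -204.8
```

View pics/d1.png

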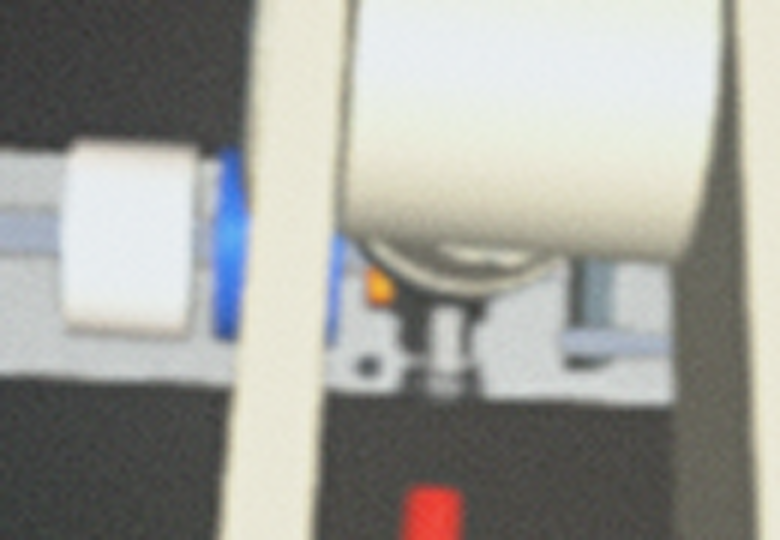

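View pics/d2.png

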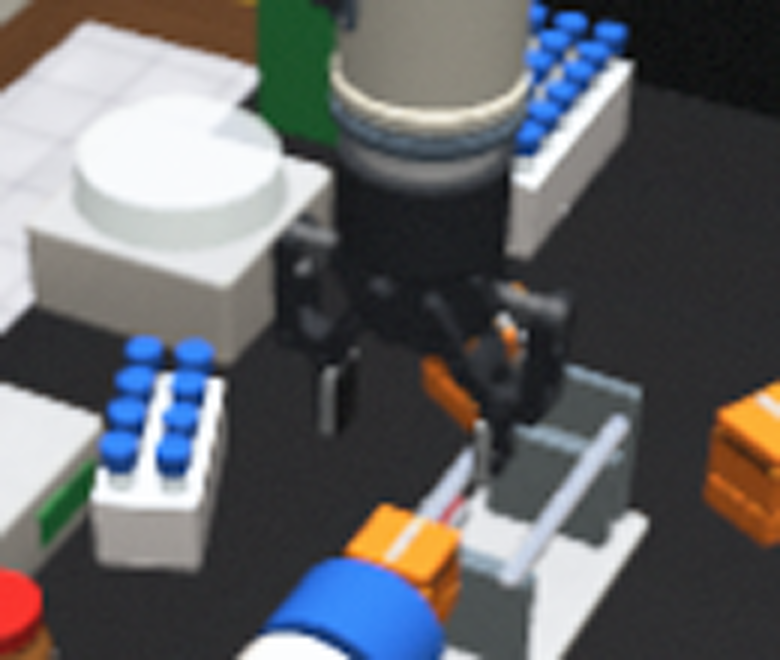

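The open fingers straddle the collar (tips at (345,400) and (485,450) in d2). Descending, then closing.

>>> {"api": "step_arm", "payload": {
  "rows": [
    [0.4,0.8,-15,0,0,-0.006,66],
    [0.4,0.8,-35,0,0,-0.006,66],
    [0.4,0.8,-55,0,0,-0.006,66],
    [0.4,0.8,-70,0,0,-0.006,66],
    [0.4,0.8,-80,0,0,-0.006,66],
    [0.4,0.8,-86,0,0,-0.006,66],
    [0.4,0.8,-86,0,0,-0.006,66],
    [0.4,0.8,-86,0,0,-0.006,66]
  ]
}}

```text
clock: 3.7
eef_pos: [558.1, -32.9, 113.0]
tcp_rot: [-0.045, 1.568, -0.069]
contact_force: [-0.1, -0.1, 0.0]
opening: 0.767
```

>>> {"api": "step_arm", "payload": {
  "rows": [
    [0,0,0,0,0,0,56],
    [0,0,0,0,0,0,50],
    [0,0,0,0,0,0,46],
    [0,0,0,0,0,0,44],
    [0,0,0,0,0,0,42],
    [0,0,0,0,0,0,40],
    [0,0,0,0,0,0,40],
    [0,0,0,0,0,0,40]
  ],
  "force": 30
}}

```text
clock: 4.7
eef_pos: [558.4, -33.0, 113.2]
tcp_rot: [-0.044, 1.567, -0.068]
contact_force: [1.7, -0.3, 4.2]
opening: 0.508
```

Run:
```python
from h import *
align()
p,d=vision.grab_frame("side"); crop(p,210,120,320,210,7,"pics/d3.png")
```

```text
clock 4.7 tcp [558.4 -33.  113.2] spindle x here 557.6 rotvec needed [ 0.0002  0.0035 -0.0006] F [ 1.7 -0.3  4.2] T [ 0.01 -0.05  0.  ] open 43.4 stand y -203.9
```

View pics/d3.png

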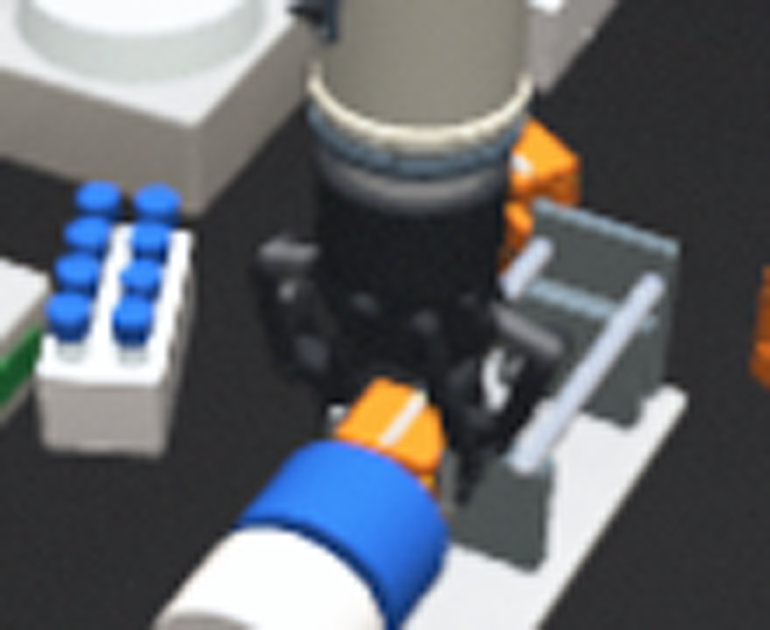

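The collar is gripped (43.4 mm). Lifting 2 mm to centre it on the spindle and then checking forces.

>>> {"api": "step_arm", "payload": {
  "rows": [
    [0,0,0.5,0,0,0,40],
    [0,0,1,0,0,0,40],
    [0,0,1.5,0,0,0,40],
    [0,0,2,0,0,0,40],
    [0,0,2,0,0,0,40],
    [0,0,2,0,0,0,40],
    [0,0,2,0,0,0,40],
    [0,0,2,0,0,0,40]
  ],
  "force": 50
}}

```text
clock: 5.75
eef_pos: [558.4, -33.0, 115.2]
tcp_rot: [-0.045, 1.567, -0.068]
contact_force: [0.5, 0.2, -1.4]
opening: 0.508
```

Run:
```python
from h import *
align()
```

```text
clock 5.75 tcp [558.4 -33.  115.2] spindle x here 557.6 rotvec needed [ 0.0002  0.0036 -0.0006] F [ 0.5  0.2 -1.4] T [-0.01  0.05 -0.  ] open 43.4 stand y -203.9
```

>>> {"api": "step_arm", "payload": {
  "rows": [
    [-0.5,0,0,0,0,0,40],
    [-1,0,0,0,0,0,40],
    [-1.5,0,0,0,0,0,40],
    [-2,0,0,0,0,0,40],
    [-2.3,0,0,0,0,0,40],
    [-2.3,0,0,0,0,0,40],
    [-2.3,0,0,0,0,0,40],
    [-2.3,0,0,0,0,0,40]
  ]
}}

```text
clock: 6.75
eef_pos: [557.0, -33.0, 115.4]
tcp_rot: [-0.035, 1.565, -0.059]
contact_force: [5.1, 0.3, -3.9]
opening: 0.51
```

>>> {"api": "step_arm", "payload": {
  "rows": [
    [0.6,0,0,0,0,0,40],
    [1.2,0,0,0,0,0,40],
    [1.8,0,0,0,0,0,40],
    [2.4,0,0,0,0,0,40],
    [3,0,0,0,0,0,40],
    [3.6,0,0,0,0,0,40],
    [3.6,0,0,0,0,0,40],
    [3.6,0,0,0,0,0,40]
  ]
}}

```text
clock: 7.75
eef_pos: [560.5, -33.0, 115.4]
tcp_rot: [-0.032, 1.566, -0.055]
contact_force: [-0.1, -0.3, -1.3]
opening: 0.507
```

Contact on the −x side sits at TCP x ≈ 557.2, with free play to about 561, so the centre is ≈ 559. Now turning 31° about the spindle axis.

>>> {"api": "step_arm", "payload": {
  "rows": [
    [-0.5,0,0,-0.0017,-0.07,0,40],
    [0.5,0,0.1,-0.0034,-0.14,0,40],
    [1.5,0,0.3,-0.005,-0.21,0,40],
    [2.5,0,0.6,-0.0068,-0.28,0,40],
    [3.5,0,0.9,-0.0085,-0.35,0,40],
    [4.5,0,1.3,-0.01,-0.42,0,40],
    [5.3,0,1.7,-0.0116,-0.48,0,40],
    [6.1,0,2.1,-0.013,-0.541,0,40]
  ]
}}

```text
clock: 8.75
eef_pos: [566.5, -33.1, 117.7]
tcp_rot: [-0.002, 1.023, -0.025]
contact_force: [1.0, 0.8, -1.7]
opening: 0.51
```

>>> {"api": "step_arm", "payload": {
  "rows": [
    [0,0,0,0,0,0,40],
    [0,0,0,0,0,0,40],
    [0,0,0,0,0,0,40],
    [0,0,0,0,0,0,40],
    [0,0,0,0,0,0,40],
    [0,0,0,0,0,0,40],
    [0,0,0,0,0,0,40],
    [0,0,0,0,0,0,40]
  ]
}}

```text
clock: 9.75
eef_pos: [566.5, -33.1, 117.7]
tcp_rot: [-0.002, 1.023, -0.025]
contact_force: [-1.0, 0.1, -2.2]
opening: 0.515
```

Run:
```python
from h import *
align(31)
p,d=vision.grab_frame("side"); crop(p,210,120,320,210,7,"pics/d4.png")
p,d=vision.grab_frame("top"); crop(p,230,165,310,220,9,"pics/d5.png")
```

```text
clock 9.75 tcp [566.5 -33.1 117.7] spindle x here 557.6 rotvec needed [ 0.0012  0.0071 -0.0005] F [-1.   0.1 -2.2] T [ 0.    0.38 -0.02] open 44.0 stand y -203.8
```

View pics/d4.png

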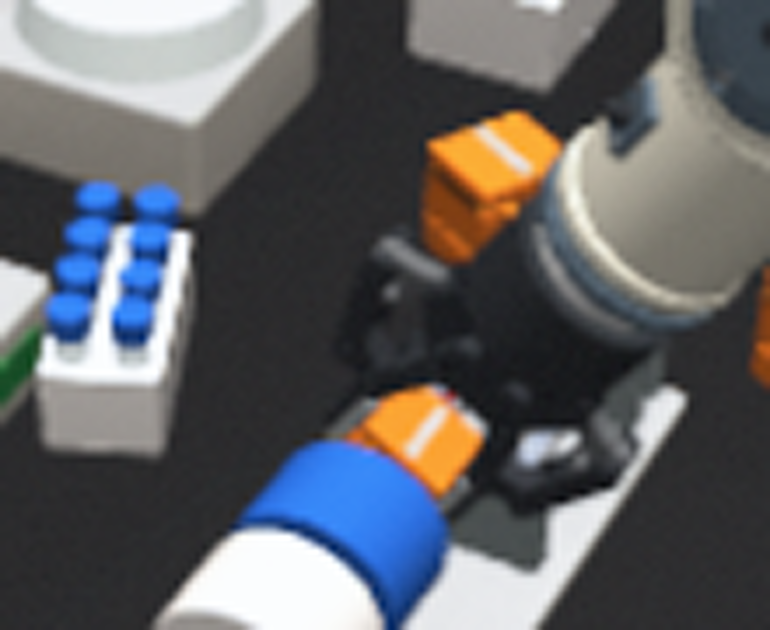

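View pics/d5.png

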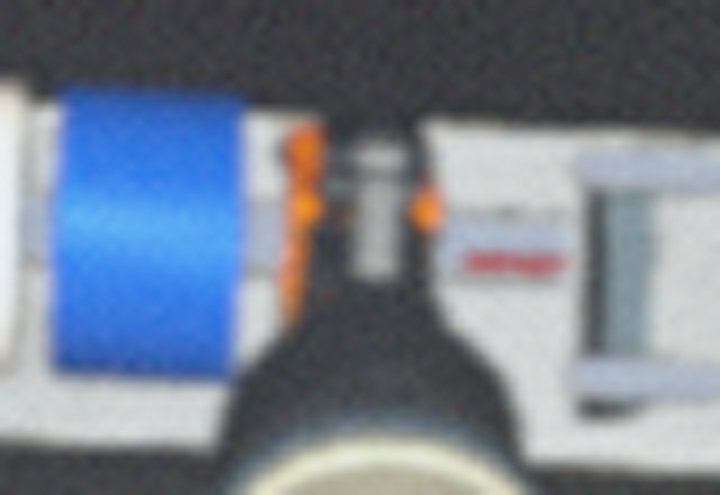

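The collar is turned and unloaded (d5: blue sleeve at left, red line at (515,262) still ahead of the collar). Advancing towards the pin in small steps.

>>> {"api": "step_arm", "payload": {
  "rows": [
    [0,-2,0,0,0,0,40],
    [-0.1,-4,0,0,0,0,40],
    [-0.1,-6,0,0,0,0,40],
    [-0.2,-8,0,0,0,0,40],
    [-0.3,-10,0,0,0,0,40],
    [-0.3,-12,0,0,0,0,40],
    [-0.3,-13,0,0,0,0,40],
    [-0.3,-13,0,0,0,0,40]
  ]
}}

```text
clock: 10.85
eef_pos: [566.2, -46.2, 117.7]
tcp_rot: [-0.002, 1.023, -0.025]
contact_force: [-0.4, 0.1, -1.4]
opening: 0.506
```

>>> {"api": "step_arm", "payload": {
  "rows": [
    [0,-0.5,0,0,0,0,40],
    [0,-1,0,0,0,0,40],
    [0,-1.5,0,0,0,0,40],
    [0,-2,0,0,0,0,40],
    [-0.1,-2.5,0,0,0,0,40],
    [-0.1,-2.5,0,0,0,0,40],
    [-0.1,-2.5,0,0,0,0,40],
    [-0.1,-2.5,0,0,0,0,40]
  ]
}}

```text
clock: 11.85
eef_pos: [566.1, -48.7, 117.7]
tcp_rot: [-0.002, 1.023, -0.025]
contact_force: [1.3, 0.3, -1.0]
opening: 0.508
```

>>> {"api": "step_arm", "payload": {
  "rows": [
    [0,-0.5,0,0,0,0,40],
    [0,-1,0,0,0,0,40],
    [0,-1.5,0,0,0,0,40],
    [0,-2,0,0,0,0,40],
    [0,-2,0,0,0,0,40],
    [0,-2,0,0,0,0,40],
    [0,-2,0,0,0,0,40],
    [0,-2,0,0,0,0,40]
  ]
}}

```text
clock: 12.85
eef_pos: [566.1, -50.7, 117.7]
tcp_rot: [-0.002, 1.023, -0.025]
contact_force: [0.1, -0.4, -2.5]
opening: 0.51
```

17.5 mm travelled with no contact yet.

>>> {"api": "step_arm", "payload": {
  "rows": [
    [0,-0.5,0,0,0,0,40],
    [0,-1,0,0,0,0,40],
    [0,-1.5,0,0,0,0,40],
    [0,-2,0,0,0,0,40],
    [0,-2,0,0,0,0,40],
    [0,-2,0,0,0,0,40],
    [0,-2,0,0,0,0,40],
    [0,-2,0,0,0,0,40]
  ]
}}

```text
clock: 13.85
eef_pos: [566.1, -52.7, 117.7]
tcp_rot: [-0.002, 1.023, -0.025]
contact_force: [-1.1, 0.3, -1.5]
opening: 0.514
```

>>> {"api": "step_arm", "payload": {
  "rows": [
    [0,-0.5,0,0,0,0,40],
    [0,-1,0,0,0,0,40],
    [0,-1.5,0,0,0,0,40],
    [0,-2,0,0,0,0,40],
    [0,-2,0,0,0,0,40],
    [0,-2,0,0,0,0,40],
    [0,-2,0,0,0,0,40],
    [0,-2,0,0,0,0,40]
  ]
}}

```text
clock: 14.85
eef_pos: [566.1, -54.6, 117.7]
tcp_rot: [-0.002, 1.023, -0.025]
contact_force: [-0.5, 0.3, -1.4]
opening: 0.509
```

>>> {"api": "step_arm", "payload": {
  "rows": [
    [0,-0.5,0,0,0,0,40],
    [0,-1,0,0,0,0,40],
    [0,-1.5,0,0,0,0,40],
    [0,-2,0,0,0,0,40],
    [0,-2.5,0,0,0,0,40],
    [0,-2.5,0,0,0,0,40],
    [0,-2.5,0,0,0,0,40],
    [0,-2.5,0,0,0,0,40]
  ]
}}

```text
clock: 15.85
eef_pos: [566.1, -57.1, 117.7]
tcp_rot: [-0.002, 1.023, -0.025]
contact_force: [0.0, -0.6, -0.9]
opening: 0.51
```

24 mm travelled with no force, and the pin gap was at most 22 mm, so the pin is in the keyway. Continuing off the end.

>>> {"api": "step_arm", "payload": {
  "rows": [
    [0,-1.5,0,0,0,0,40],
    [-0.1,-3,0,0,0,0,40],
    [-0.1,-4.5,0,0,0,0,40],
    [-0.1,-6,0,0,0,0,40],
    [-0.2,-7.5,0,0,0,0,40],
    [-0.2,-9,0,0,0,0,40],
    [-0.3,-10.5,0,0,0,0,40],
    [-0.3,-12,0,0,0,0,40]
  ]
}}

```text
clock: 16.85
eef_pos: [565.8, -69.3, 117.7]
tcp_rot: [-0.002, 1.023, -0.025]
contact_force: [-0.1, 0.2, -0.8]
opening: 0.509
```

>>> {"api": "step_arm", "payload": {
  "rows": [
    [0,-3,0,0,0,0,40],
    [-0.1,-6,0,0,0,0,40],
    [-0.2,-9,0,0,0,0,40],
    [-0.3,-12,0,0,0,0,40],
    [-0.3,-15,0,0,0,0,40],
    [-0.4,-18,0,0,0,0,40],
    [-0.5,-21,0,0,0,0,40],
    [-0.6,-24,0,0,0,0,40]
  ]
}}

```text
clock: 17.85
eef_pos: [565.2, -93.5, 117.7]
tcp_rot: [-0.002, 1.023, -0.025]
contact_force: [-0.2, 0.7, -1.2]
opening: 0.51
```

>>> {"api": "step_arm", "payload": {
  "rows": [
    [0,-3,0,0,0,0,40],
    [-0.1,-6,0,0,0,0,40],
    [-0.2,-9,0,0,0,0,40],
    [-0.3,-12,0,0,0,0,40],
    [-0.3,-15,0,0,0,0,40],
    [-0.4,-18,0,0,0,0,40],
    [-0.5,-22,0,0,0,0,40],
    [-0.6,-26,0,0,0,0,40]
  ]
}}

```text
clock: 18.85
eef_pos: [564.6, -119.7, 117.7]
tcp_rot: [-0.002, 1.023, -0.025]
contact_force: [-0.2, 0.3, -1.5]
opening: 0.51
```

Run:
```python
from h import *
align(31)
p,d=vision.grab_frame("top"); crop(p,230,165,330,225,8,"pics/d6.png")
```

```text
clock 18.85 tcp [ 564.6 -119.7  117.7] spindle x here 555.5 rotvec needed [ 0.0012  0.0071 -0.0005] F [-0.2  0.3 -1.5] T [-0.01  0.44  0.01] open 43.6 stand y -290.5
```

View pics/d6.png

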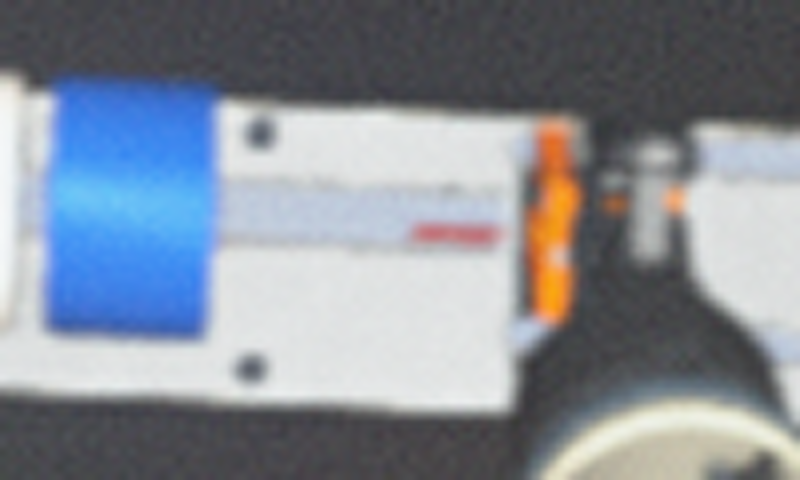

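The collar is clear of the tip (tip at (503,230), collar edge at (530,220) in d6). Lifting and turning it back upright.

>>> {"api": "step_arm", "payload": {
  "rows": [
    [0,-2,12,0,0,0,40],
    [0,-4,30,0,0,0,40],
    [0,-4,50,0.002,0.09,0,40],
    [-2,-4,70,0.004,0.18,0,40],
    [-4,-4,90,0.0065,0.27,0,40],
    [-6,-4,105,0.009,0.37,0,40],
    [-8,-4,115,0.011,0.46,0,40],
    [-10,-4,118,0.013,0.546,0,40]
  ]
}}

```text
clock: 19.9
eef_pos: [555.1, -124.3, 236.9]
tcp_rot: [-0.956, 1.569, -0.979]
contact_force: [-0.0, 0.3, -2.0]
opening: 0.507
```

>>> {"api": "step_arm", "payload": {
  "rows": [
    [-8,34,0,0,0,0,40],
    [-18,80,0,0,0,0,40],
    [-28,130,0,0,0,0,40],
    [-40,180,0,0,0,0,40],
    [-52,230,0,0,0,0,40],
    [-64,280,0,0,0,0,40],
    [-75,330,0,0,0,0,40],
    [-86,380,0,0,0,0,40]
  ]
}}

```text
clock: 20.9
eef_pos: [468.6, 257.3, 236.9]
tcp_rot: [-0.725, 1.569, -0.748]
contact_force: [-0.1, 0.6, -1.9]
opening: 0.512
```

Run:
```python
from h import *
align()
```

```text
clock 20.9 tcp [468.6 257.3 236.9] spindle x here 564.7 rotvec needed [ 0.0013  0.0014 -0.0008] F [-0.1  0.6 -1.9] T [ 0.01 -0.06 -0.02] open 43.7 stand y 84.1
```

>>> {"api": "step_arm", "payload": {
  "rows": [
    [-5,35,0,0,0,0,40],
    [-12,75,-5,0,0,0,40],
    [-17,97,-30,0,0,0,40],
    [-17,97,-70,0,0,0,40],
    [-17,97,-110,0,0,0,40],
    [-17,97,-145,0,0,0,40],
    [-17,97,-170,0,0,0,40],
    [-17,97,-185,0,0,0,40]
  ]
}}

```text
clock: 21.9
eef_pos: [451.2, 353.9, 50.6]
tcp_rot: [-1.475, 1.569, -1.499]
contact_force: [-1.1, -0.0, -0.9]
opening: 0.511
```

Run:
```python
from h import *
align()
p,d=vision.grab_frame("top"); crop(p,70,180,190,270,6,"pics/e1.png")
p,d=vision.grab_frame("side"); crop(p,180,250,300,384,5,"pics/e2.png")
```

```text
clock 21.9 tcp [451.2 353.9  50.6] spindle x here 567.0 rotvec needed [ 0.0022  0.0002 -0.0007] F [-1.1 -0.  -0.9] T [ 0.02 -0.05 -0.  ] open 43.6 stand y 180.3
```

View pics/e2.png

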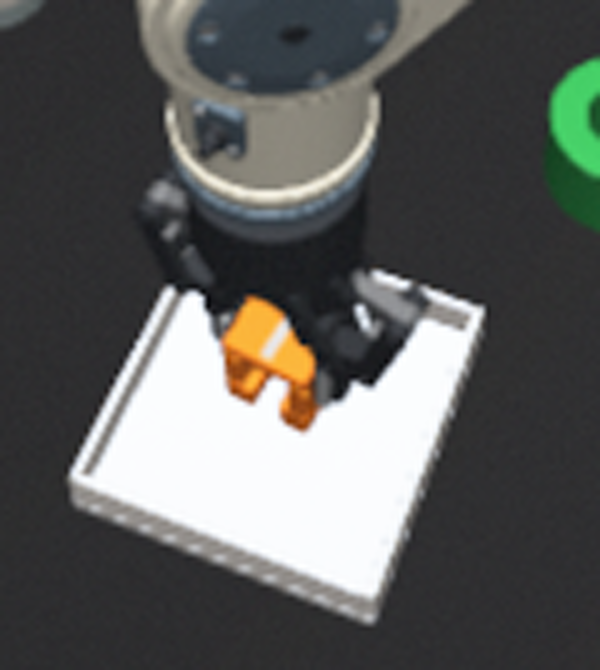

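The collar is held upright over the tray (collar at (270,360) in e2). Lowering gently.

>>> {"api": "step_arm", "payload": {
  "rows": [
    [0,0,-5,0,0,0,40],
    [0,0,-10,0,0,0,40],
    [0,0,-15,0,0,0,40],
    [0,0,-20,0,0,0,40],
    [0,0,-25,0,0,0,40],
    [0,0,-29,0,0,0,40],
    [0,0,-31,0,0,0,40],
    [0,0,-32,0,0,0,40]
  ]
}}

```text
clock: 23.0
eef_pos: [450.9, 353.7, 18.5]
tcp_rot: [-1.742, 1.568, -1.766]
contact_force: [0.1, 0.0, -1.5]
opening: 0.505
```

>>> {"api": "step_arm", "payload": {
  "rows": [
    [0,0,-0.3,0,0,0,40],
    [0,0,-0.6,0,0,0,40],
    [0,0,-0.9,0,0,0,40],
    [0,0,-1.2,0,0,0,40],
    [0,0,-1.4,0,0,0,40],
    [0,0,-1.4,0,0,0,40],
    [0,0,-1.4,0,0,0,40],
    [0,0,-1.4,0,0,0,40]
  ]
}}

```text
clock: 24.0
eef_pos: [451.0, 353.8, 17.4]
tcp_rot: [-1.691, 1.568, -1.715]
contact_force: [-2.5, -1.7, 5.2]
opening: 0.511
```

It is touching the floor (Fz +5 N). Releasing, then rising.

>>> {"api": "step_arm", "payload": {
  "rows": [
    [0,0,0,0,0,0,46],
    [0,0,0,0,0,0,50],
    [0,0,0,0,0,0,56],
    [0,0,0,0,0,0,62],
    [0,0,0,0,0,0,64],
    [0,0,5,0,0,0,64],
    [0,0,15,0,0,0,64],
    [0,0,35,0,0,0,64]
  ]
}}

```text
clock: 25.0
eef_pos: [450.6, 353.5, 52.8]
tcp_rot: [-1.9, 1.567, -1.924]
contact_force: [0.4, -0.4, 0.4]
opening: 0.755
```

>>> {"api": "step_arm", "payload": {
  "rows": [
    [0,0,25,0,0,0,64],
    [0,0,60,0,0,0,64],
    [0,0,110,0,0,0,64],
    [0,0,150,0,0,0,64],
    [18,-40,180,0,0,0,64],
    [38,-90,185,0,0,0,64],
    [58,-140,185,0,0,0,64],
    [78,-180,185,0,0,0,64]
  ]
}}

```text
clock: 26.0
eef_pos: [529.1, 171.7, 239.0]
tcp_rot: [-1.532, 1.568, -1.556]
contact_force: [0.9, 0.2, 0.6]
opening: 0.75
```

Run:
```python
from h import *
align()
p,d=vision.grab_frame("top"); np.savez("pics/t2.npz",p=p,d=d); crop(p,80,160,240,280,5,"pics/e3.png")
p,d=vision.grab_frame("side"); np.savez("pics/s2.npz",p=p,d=d); crop(p,180,150,320,384,3,"pics/e4.png")
```

```text
clock 26.0 tcp [529.1 171.7 239. ] spindle x here 562.6 rotvec needed [ 0.0031  0.     -0.0004] F [0.9 0.2 0.6] T [ 0.03 -0.06 -0.01] open 64.0 stand y -0.0
```

View pics/e3.png

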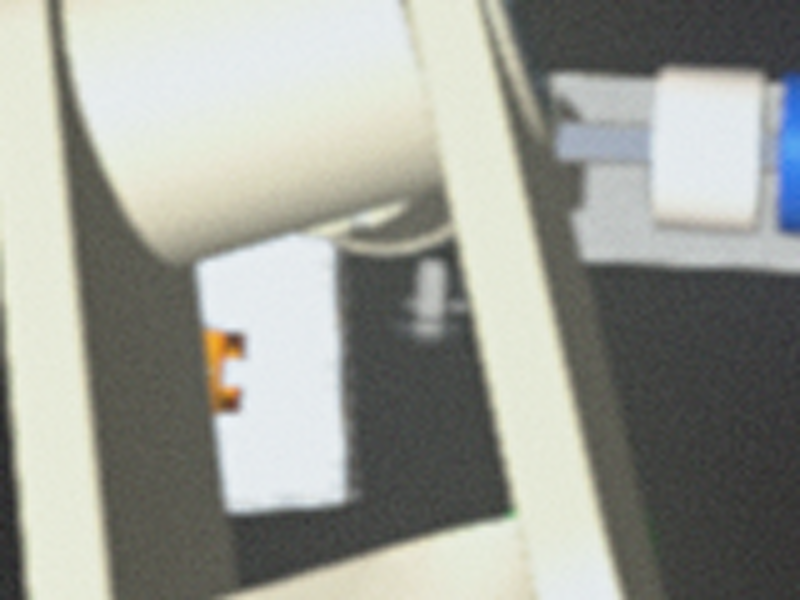

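View pics/e4.png

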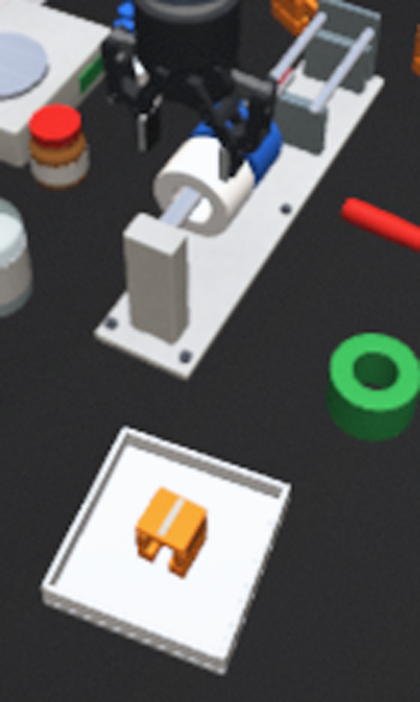

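The collar stands upright in the tray ((172,530) in e4). Now measuring the gap behind the white sleeve.

Run:
```python
from h import *
def sy(p): return (p[1]-170.89)*.9997+(p[0]-562.58)*.0242*-1
for nm,c in (("white back",(153,100)),("white front",(243,100)),("blue back",(257,100)),("blue front",(340,105))):
    w=atz("top",172+(c[0]+.5)/4-.5,165+(c[1]+.5)/4-.5,159.); print(nm,w.round(1),round(sy(w),1))
t=np.load("pics/top0.npz"); X=cloud("top",t['d'])
row=X[188:193,195:262].mean(0); 
print(np.c_[np.arange(195,262),row[:,1].round(0),row[:,2].round(0)].astype(int)[5:50].T)
```

```text
white back [556.1 108.  159. ] -62.7
white front [557.2  55.2 159. ] -115.5
blue back [557.4  47.  159. ] -123.8
blue front [555.5  -2.  159. ] -172.6
[[200 201 202 203 204 205 206 207 208 209 210 211 212 213 214 215 216 217
  218 219 220 221 222 223 224 225 226 227 228 229 230 231 232 233 234 235
  236 237 238 239 240 241 242 243 244]
 [133 131 108 126 124 121 119 117 114 112 109 105 103 101  98  96  94  91
   89  87  84  71  80  77  75  72  70  68  65  63  61  58  57  54  52  49
   47  44  42  40  37  35  33  30  28]
 [137 137 341 138 137 137 138 137 139 138 137 159 160 160 158 159 159 159
  160 159 158 358 159 160 159 160 160 159 159 159 159 159 141 139 140 141
  157 159 160 158 158 161 159 160 159]]
```

White sleeve's back face is at stand y ≈ −63, so the fingers go in at stand y ≈ −40, opened 50 mm to straddle the spindle.

>>> {"api": "step_arm", "payload": {
  "rows": [
    [17,-20,0,0.003,0,0,50],
    [34,-40.5,0,0.003,0,0,50],
    [34,-40.5,-10,0.003,0,0,50],
    [34,-40.5,-25,0.003,0,0,50],
    [34,-40.5,-40,0.003,0,0,50],
    [34,-40.5,-55,0.003,0,0,50],
    [34,-40.5,-60,0.003,0,0,50],
    [34,-40.5,-60,0.003,0,0,50]
  ]
}}

```text
clock: 27.1
eef_pos: [563.8, 129.8, 178.3]
tcp_rot: [-1.854, 1.569, -1.881]
contact_force: [0.4, 0.5, 0.7]
opening: 0.585
```

Run:
```python
from h import *
align()
p,d=vision.grab_frame("side"); crop(p,190,130,310,240,6,"pics/f1.png")
```

```text
clock 27.1 tcp [563.8 129.8 178.3] spindle x here 561.6 rotvec needed [ 0.0013 -0.0004  0.0024] F [0.4 0.5 0.7] T [-0.01 -0.04 -0.02] open 50.0 stand y -41.1
```

View pics/f1.png

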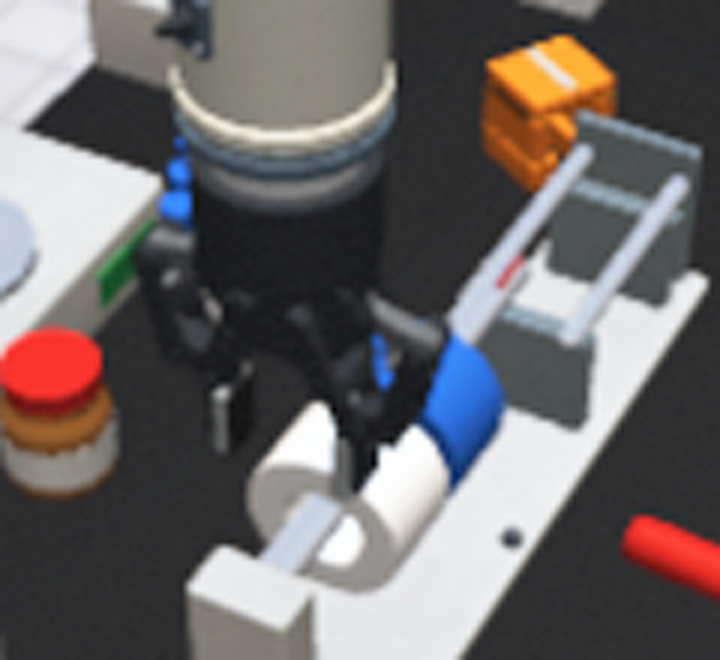

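>>> {"api": "step_arm", "payload": {
  "rows": [
    [-0.7,1.5,-10,0,0,0.002,50],
    [-0.7,1.5,-20,0,0,0.002,50],
    [-0.7,1.5,-30,0,0,0.002,50],
    [-0.7,1.5,-40,0,0,0.002,50],
    [-0.7,1.5,-50,0,0,0.002,50],
    [-0.7,1.5,-60,0,0,0.002,50],
    [-0.7,1.5,-68,0,0,0.002,50],
    [-0.7,1.5,-70,0,0,0.002,50]
  ]
}}

```text
clock: 28.15
eef_pos: [563.2, 131.2, 108.1]
tcp_rot: [-1.86, 1.569, -1.885]
contact_force: [-0.5, -0.2, 0.3]
opening: 0.582
```

Run:
```python
from h import *
align()
p,d=vision.grab_frame("side"); crop(p,190,130,310,240,6,"pics/f2.png")
```

```text
clock 28.15 tcp [563.2 131.2 108.1] spindle x here 561.6 rotvec needed [ 0.0013 -0.0004  0.0005] F [-0.5 -0.2  0.3] T [0.06 0.02 0.  ] open 49.7 stand y -39.6
```

View pics/f2.png

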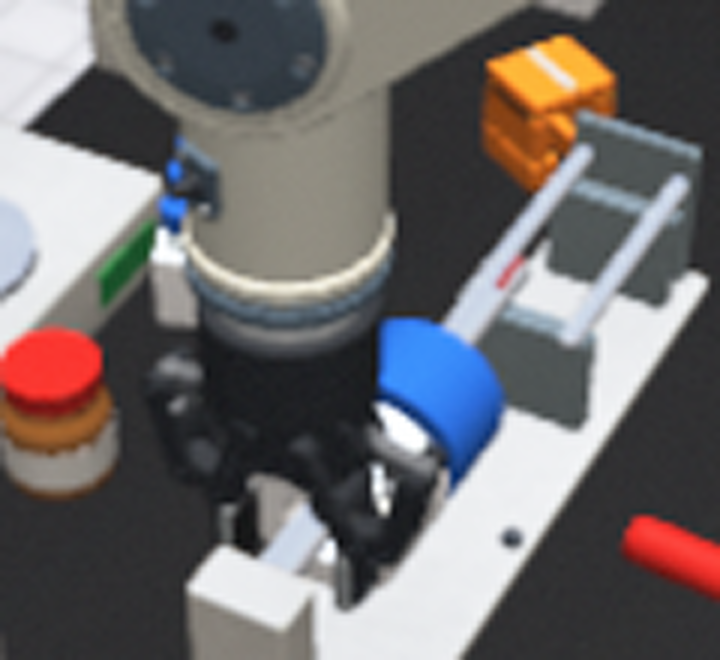

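Fingers straddle the spindle behind the white sleeve. Pushing.

>>> {"api": "step_arm", "payload": {
  "rows": [
    [-0.1,-4,0,0,0,0,50],
    [-0.2,-8,0,0,0,0,50],
    [-0.3,-12,0,0,0,0,50],
    [-0.4,-16,0,0,0,0,50],
    [-0.5,-20,0,0,0,0,50],
    [-0.6,-24,0,0,0,0,50],
    [-0.7,-28,0,0,0,0,50],
    [-0.8,-32,0,0,0,0,50]
  ]
}}

```text
clock: 29.2
eef_pos: [562.7, 99.3, 108.5]
tcp_rot: [-1.086, 1.57, -1.111]
contact_force: [0.4, 4.1, 2.5]
opening: 0.585
```

>>> {"api": "step_arm", "payload": {
  "rows": [
    [-0.1,-4,0,0,0,0,50],
    [-0.2,-8,0,0,0,0,50],
    [-0.3,-12,0,0,0,0,50],
    [-0.4,-16,0,0,0,0,50],
    [-0.5,-20,0,0,0,0,50],
    [-0.6,-24,0,0,0,0,50],
    [-0.7,-28,0,0,0,0,50],
    [-0.8,-32,0,0,0,0,50]
  ]
}}

```text
clock: 30.2
eef_pos: [561.9, 67.0, 108.5]
tcp_rot: [-1.129, 1.57, -1.154]
contact_force: [1.2, 4.5, 2.8]
opening: 0.588
```

Run:
```python
from h import *
align()
p,d=vision.grab_frame("side"); crop(p,190,130,310,240,6,"pics/f3.png")
p,d=vision.grab_frame("top"); crop(p,190,165,360,225,4,"pics/f4.png")
```

```text
clock 30.2 tcp [561.9  67.  108.5] spindle x here 560.1 rotvec needed [0.0008 0.0003 0.0005] F [1.2 4.5 2.8] T [ 0.65 -0.03  0.05] open 50.2 stand y -103.8
```

View pics/f3.png

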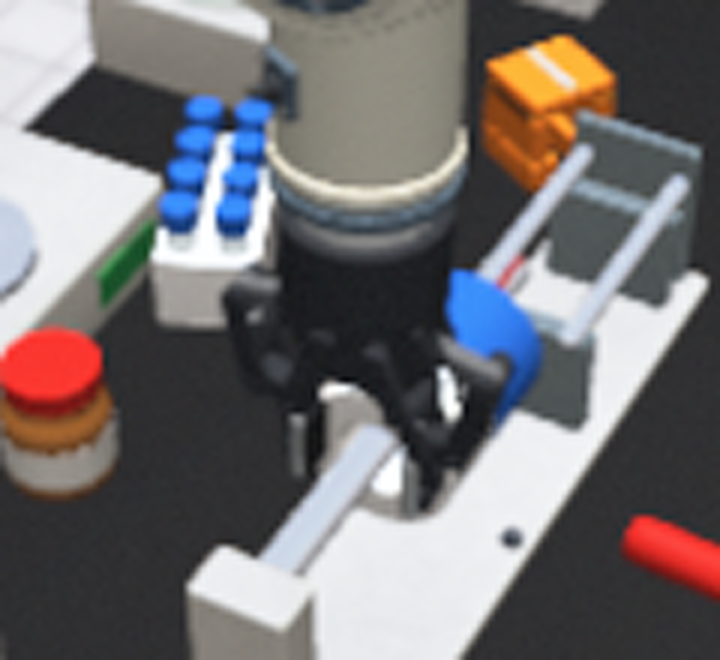

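View pics/f4.png

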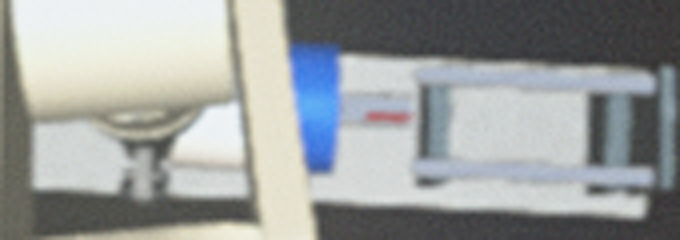

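Both sleeves are sliding at about 4.5 N. Continuing.

>>> {"api": "step_arm", "payload": {
  "rows": [
    [-0.1,-4,0,0,0,0,50],
    [-0.2,-8,0,0,0,0,50],
    [-0.3,-12,0,0,0,0,50],
    [-0.4,-16,0,0,0,0,50],
    [-0.5,-20,0,0,0,0,50],
    [-0.6,-24,0,0,0,0,50],
    [-0.7,-28,0,0,0,0,50],
    [-0.8,-32,0,0,0,0,50]
  ]
}}

```text
clock: 31.3
eef_pos: [560.9, 34.3, 108.4]
tcp_rot: [-1.562, 1.569, -1.587]
contact_force: [-0.2, 2.6, 1.8]
opening: 0.587
```

>>> {"api": "step_arm", "payload": {
  "rows": [
    [-0.1,-4,0,0,0,0,50],
    [-0.2,-8,0,0,0,0,50],
    [-0.3,-12,0,0,0,0,50],
    [-0.4,-16,0,0,0,0,50],
    [-0.5,-20,0,0,0,0,50],
    [-0.6,-24,0,0,0,0,50],
    [-0.7,-28,0,0,0,0,50],
    [-0.8,-32,0,0,0,0,50]
  ]
}}

```text
clock: 32.3
eef_pos: [560.1, 2.0, 108.4]
tcp_rot: [-1.542, 1.569, -1.567]
contact_force: [0.5, 3.6, 0.3]
opening: 0.586
```

Run:
```python
from h import *
align()
p,d=vision.grab_frame("side"); crop(p,210,110,330,220,6,"pics/f5.png")
p,d=vision.grab_frame("top"); crop(p,190,165,360,225,4,"pics/f6.png")
```

```text
clock 32.3 tcp [560.1   2.  108.4] spindle x here 558.5 rotvec needed [0.0014 0.     0.0007] F [0.5 3.6 0.3] T [ 0.53 -0.01  0.05] open 50.0 stand y -168.9
```

View pics/f5.png

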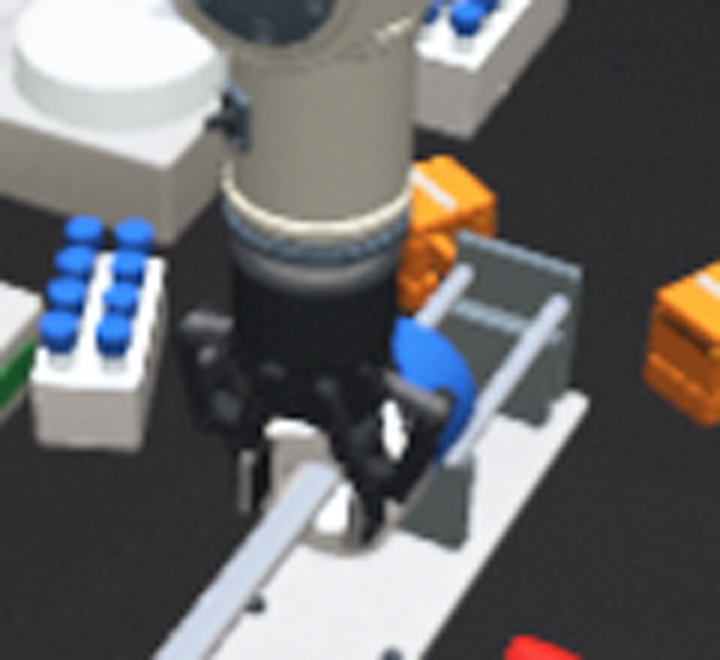

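View pics/f6.png

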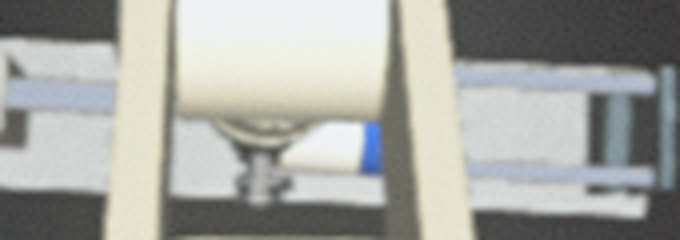

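>>> {"api": "step_arm", "payload": {
  "rows": [
    [-0.1,-3,0,0,0,0,50],
    [-0.2,-6,0,0,0,0,50],
    [-0.2,-9,0,0,0,0,50],
    [-0.3,-12,0,0,0,0,50],
    [-0.4,-15,0,0,0,0,50],
    [-0.4,-18,0,0,0,0,50],
    [-0.5,-21,0,0,0,0,50],
    [-0.6,-24,0,0,0,0,50]
  ]
}}

```text
clock: 33.4
eef_pos: [559.4, -22.5, 108.3]
tcp_rot: [-1.621, 1.569, -1.646]
contact_force: [-0.2, 2.4, 0.7]
opening: 0.584
```

>>> {"api": "step_arm", "payload": {
  "rows": [
    [-0.1,-3,0,0,0,0,50],
    [-0.2,-6,0,0,0,0,50],
    [-0.2,-9,0,0,0,0,50],
    [-0.3,-12,0,0,0,0,50],
    [-0.4,-15,0,0,0,0,50],
    [-0.4,-18,0,0,0,0,50],
    [-0.5,-21,0,0,0,0,50],
    [-0.6,-24,0,0,0,0,50]
  ]
}}

```text
clock: 34.4
eef_pos: [558.8, -46.7, 108.3]
tcp_rot: [-1.682, 1.569, -1.707]
contact_force: [0.7, 3.0, 1.2]
opening: 0.584
```

>>> {"api": "step_arm", "payload": {
  "rows": [
    [-0.1,-3,0,0,0,0,50],
    [-0.2,-6,0,0,0,0,50],
    [-0.2,-9,0,0,0,0,50],
    [-0.3,-12,0,0,0,0,50],
    [-0.4,-15,0,0,0,0,50],
    [-0.4,-18,0,0,0,0,50],
    [-0.5,-21,0,0,0,0,50],
    [-0.6,-24,0,0,0,0,50]
  ]
}}

```text
clock: 35.4
eef_pos: [558.2, -70.9, 108.3]
tcp_rot: [-1.697, 1.569, -1.722]
contact_force: [-0.3, 3.4, 0.3]
opening: 0.583
```

>>> {"api": "step_arm", "payload": {
  "rows": [
    [-0.1,-3,0,0,0,0,50],
    [-0.2,-6,0,0,0,0,50],
    [-0.2,-9,0,0,0,0,50],
    [-0.3,-12,0,0,0,0,50],
    [-0.4,-15,0,0,0,0,50],
    [-0.4,-18,0,0,0,0,50],
    [-0.5,-21,0,0,0,0,50],
    [-0.6,-24,0,0,0,0,50]
  ]
}}

```text
clock: 36.4
eef_pos: [557.5, -95.1, 108.3]
tcp_rot: [-1.771, 1.569, -1.796]
contact_force: [-1.1, 3.0, -0.5]
opening: 0.586
```

Run:
```python
from h import *
align()
p,d=vision.grab_frame("side"); crop(p,210,110,330,220,6,"pics/f7.png")
p,d=vision.grab_frame("top"); crop(p,190,165,360,225,4,"pics/f8.png")
```

```text
clock 36.4 tcp [557.5 -95.1 108.3] spindle x here 556.1 rotvec needed [ 0.0019 -0.0004  0.0007] F [-1.1  3.  -0.5] T [ 0.55  0.05 -0.01] open 50.0 stand y -266.0
```

View pics/f7.png

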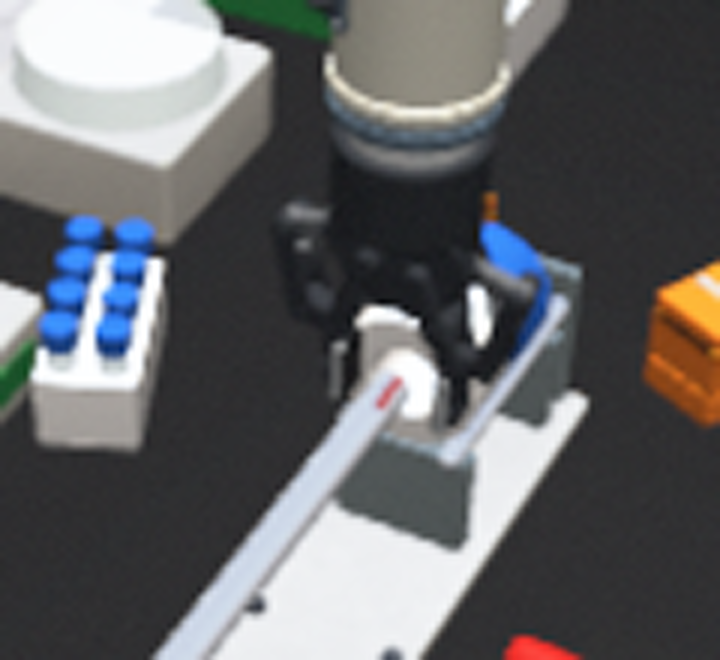

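View pics/f8.png

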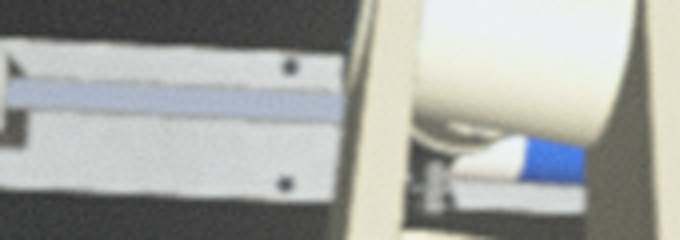

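The sleeves are off the spindle and on the rails. Pushing 14 mm more, then backing off and lifting.

>>> {"api": "step_arm", "payload": {
  "rows": [
    [-0.1,-2.5,0,0,0,0,50],
    [-0.1,-5,0,0,0,0,50],
    [-0.2,-8,0,0,0,0,50],
    [-0.3,-11,0,0,0,0,50],
    [-0.3,-13,0,0,0,0,50],
    [-0.3,-14,0,0,0,0,50],
    [-0.3,-14,0,0,0,0,50],
    [-0.3,-14,0,0,0,0,50]
  ]
}}

```text
clock: 37.5
eef_pos: [557.2, -109.6, 108.3]
tcp_rot: [-1.688, 1.568, -1.713]
contact_force: [-1.2, 1.3, 0.3]
opening: 0.584
```

>>> {"api": "step_arm", "payload": {
  "rows": [
    [0,2,0,0,0,0,50],
    [0,4,0,0,0,0,50],
    [0,5,5,0,0,0,50],
    [0,5,18,0,0,0,50],
    [0,5,35,0,0,0,50],
    [0,5,60,0,0,0,50],
    [0,5,90,0,0,0,50],
    [0,5,125,0,0,0,50]
  ]
}}

```text
clock: 38.5
eef_pos: [557.1, -104.6, 235.3]
tcp_rot: [-1.492, 1.568, -1.517]
contact_force: [0.3, -0.7, 0.4]
opening: 0.587
```

>>> {"api": "step_arm", "payload": {
  "rows": [
    [-20,0,15,0,0,0,50],
    [-50,0,25,0,0,0,50],
    [-90,0,30,0,0,0,50],
    [-130,0,30,0,0,0,50],
    [-165,0,30,0,0,0,50],
    [-190,0,30,0,0,0,50],
    [-200,0,30,0,0,0,50],
    [-200,0,30,0,0,0,50]
  ]
}}

```text
clock: 39.5
eef_pos: [357.4, -104.8, 266.2]
tcp_rot: [-1.0, 1.567, -1.025]
contact_force: [0.3, -0.1, 0.4]
opening: 0.585
```

Run:
```python
from h import *
align()
p,d=vision.grab_frame("side"); cv2.imwrite("pics/g1.png",cv2.resize(p[:,:,::-1],(800,600),interpolation=cv2.INTER_CUBIC))
p,d=vision.grab_frame("top"); cv2.imwrite("pics/g2.png",cv2.resize(p[:,:,::-1],(800,600),interpolation=cv2.INTER_CUBIC))
```

```text
clock 39.5 tcp [ 357.4 -104.8  266.2] spindle x here 555.9 rotvec needed [0.0032 0.002  0.0011] F [ 0.3 -0.1  0.4] T [ 0.05 -0.02 -0.06] open 49.9 stand y -280.6
```

View pics/g1.png

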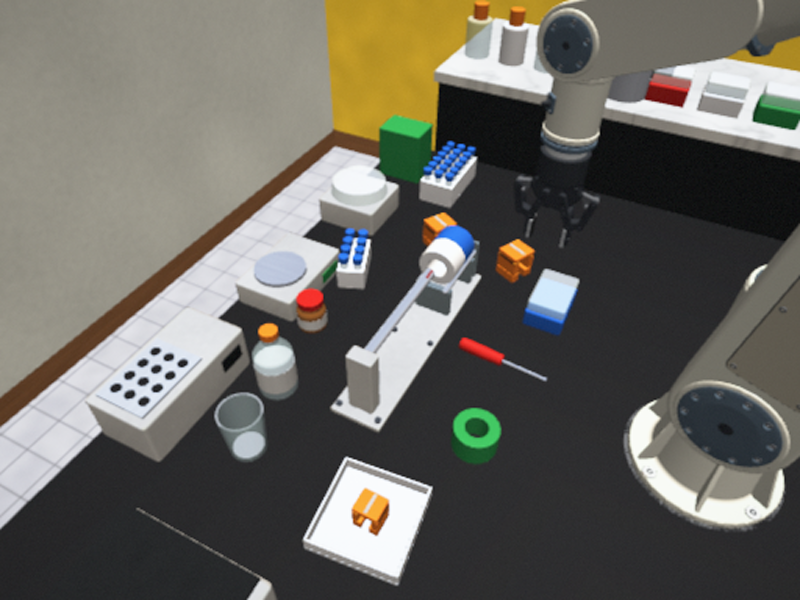

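View pics/g2.png

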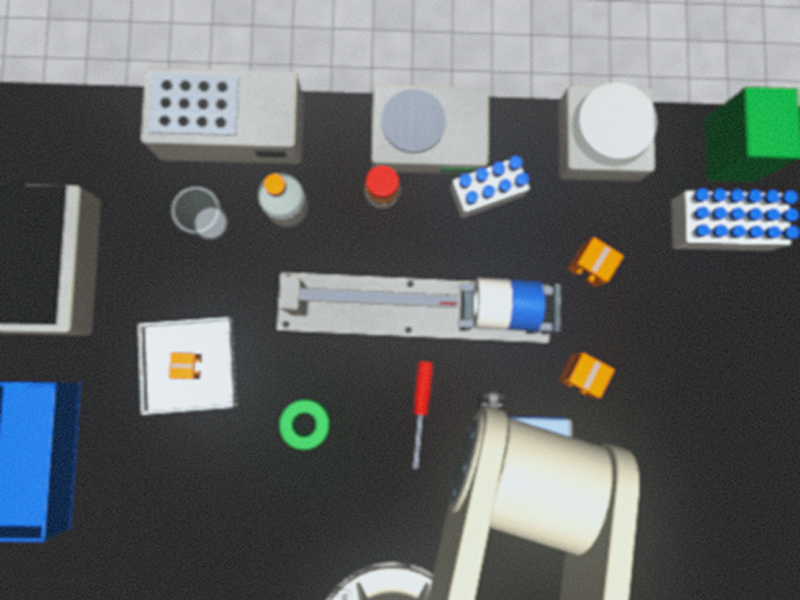

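g1 and g2 show both sleeves in line on the rails. The white one starts at (473,303) and the spindle tip is at (458,300). The collar stands upright in the tray at (185,366), and the bystanders haven't moved. Handing in.

```bash
python3 -c "
from rig import order
print(order.sign_off())"
```

```text
the job is handed in; nothing more can be done
None
```

The job is done and handed in at about 39.5 s of the 72 s limit; the sign-off gives no verdict.

**Collar:** I measured the pin angle from the red line at about 31°. I centred the collar on the spindle, turned it by that angle and slid it past the pin. The readings between moves stayed under about 3 N, so I saw no sign of it pressing on the pin. I then turned it upright and set it down in the tray with a touch of about 5 N.

**Sleeves:** I pushed both from behind with the fingers straddling the spindle, at about 3–5 N. They now lie in line on the rails, with the white sleeve's back face roughly 25–30 mm clear of the spindle tip and the blue one short of the stop plate.

**Last checks:** The final side and top pictures show the collar upright in the tray, both sleeves on the rails and the bystanders where they started. The gripper is clear and reads no contact force.

**Disagreement:** The camera's position for the spindle was about 1.5 mm off in x from what I felt by touch. I used the touched position for the turn and the slide.

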